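Press a circuit board flush in its jig with a spacer block

ROBOT

A 6-joint arm with a two-finger parallel gripper is mounted at the origin on the work surface. World frame = base frame: x ahead of the robot, y to its left, z up, the work surface at z = 0. Lengths are in m, angles in rad, forces in N, time in s.
With the tool pointing down it reaches from about 0.375 to 0.9 m from the base axis. Payload 3.1 kg.
Tool frame: the origin (TCP) lies between the finger pads, 19 mm behind the fingertips; this is the grasp point; z points along the fingers, y is the direction in which the jaws open and shut (so a half turn about z gives the same grasp; the last joint's range is limited). The gripper opens to 85 mm and grips with 20 to 120 N. Pads are 22 mm wide; open, the fingers measure 114 mm over their backs; the gripper's body (76 mm by 85 mm) begins 54 mm behind the grasp point. The pads swing forward as they close: fully open they stand 13 mm farther back than shut.
Start: joints at [1.048, 0.527, 1.433, -0, 1.181, -0.178], TCP at [0.211, 0.588, 0.25] pointing down, gripper open.
Joint ranges: [-3.08, 3.08], [-0.75, 2.2], [0.22, 2.44], [-1.43, 4.57], [0, 2.65], [-2.85, 2.85]. Speed limits (rad/s): [2.79, 2.79, 3.14, 3.14, 3.14, 3.14].

INTERFACE

Orientations are given as a unit quaternion [x, y, z, w].
In Python, from station import manip, snapshot, workorder, models gives the robot as it stands.
- The arm moves only by the tool jog_arm, never from a script. Its argument "commands" is a list of rows, each a list of 5 numbers: the opening in per cent of the stroke, from 0 (shut) to 100 (fully open), then the shift along the world's x, y, z in cm, then the turn about the world's z in rad. A call has 1 to 8 rows; each row shifts and turns the pose as measured when the row begins; what a row does not reach is not made up. A row lasts 1/12 s, in which the tool goes at most 41.7 mm and 7.16 degrees, less where a joint would pass 70% of its speed; a pose out of reach is approached as far as the arm can. A call with a gripper value outside its range is refused whole. The fingers move at their own pace and stop on an object; "squeeze" is the grip in N (left out, the last holds). Time passes only in rows, so rows that do not move let the fingers close. It gives the time, the measured TCP pose, the force and the opening at its end, in the units of the state.
- manip.sense(): the state, without advancing time (a new reading comes with each control period).
- snapshot(name): name is "scene" or "top" or "wrist"; returns a dict with "image" (400x640x3 uint8, red, green, blue), "intrinsics" (3x3 intrinsics, pixels), "D" ([k1, k2, p1, p2, k3] as OpenCV has them; the pictures are not rectified), "extrinsics" (4x4, takes a point from camera to world coordinates); the wrist camera has in their place "hand_eye" (4x4, takes a point from camera to tool coordinates, whose origin is the TCP and whose axes are the flange's). Camera axes: x right, y down, z forward; pixel columns grow to the right and rows downward; lengths in m; the calibration is good to about 2 mm. A picture is of the moment at which its call begins: read the wrist's pose just before it. There is no depth.
- workorder.sign_off(): hands the job in, once; it reports no verdict.
Trained networks look in a picture, given as the dict that the camera call returned (one of the last four; its "shot" number tells which), for a name from the list of things; names that differ only in an ending like _2 or _b are one class to them, and where a whole thing is asked for, a point or a joint stands for the part that bears it (a point fixed in the world has none). Each returns a list of dicts, best first, with "score" (0 to 1); they miss things now and then, are a little off and sometimes report something else, mostly with a low value. They report only what shows in the picture. A call takes as long as a camera call. They do not tell look-alikes from the thing itself.
- models.find_in(picture, name): "centre" ([x, y, z] in m, in world coordinates, good to about 4 mm: the middle of the surface that is visible of it).
- models.pinpoint(picture, name): "centre" ([x, y, z] in m, in world coordinates, good to about 4 mm: a listed point, or the origin of a listed thing).
The state is a dict: "t": time; "q": joint angles; "qd": joint speeds; "tau": joint torques, N m; "tcp_pos": TCP position; "tool_rot": TCP orientation; "force": force on the tool from outside, world axes, zero at the start; "ft_torque": the same for the moment, N m; "finger_gap": opening from 0.0 (shut) to 1.0 (fully open).
Only numpy, scipy, OpenCV 4.12 (cv2) and the standard library are available. Lean on these libraries where they do the work, as an engineer would, in place of code of your own. Each camera call takes 0.05 s, during which the arm holds its last target. There are 200 camera calls.

TASK

The circuit board lies loose in the assembly jig, a little away from the fence on the jig's far side. Pick up the white spacer block and slide it upright, down to the bed, into the gap between the board and the near-side stop where that gap is wide enough (do not force it in at the other stop, and do not push the board up to the fence before the spacer is in); then, with the spacer, push the board until its whole far edge is flush against the fence. Finish while still holding the spacer there, keeping the board pressed against the fence, and leave the other things on the bench alone.

Things in the scene. Friction and masses are not known exactly. Their poses are not given: they have to be found in the camera images.
- jig: Fixed jig: varnished plywood bed 180 (x) x 230 (y) x 12 mm with an aluminium fence on its far side. Origin on the bench under the bed; x from stops to fence, y along the fence, z up. Bed: x -96 to 84, y -115 to 115, top z = 12 mm. Fence: face at x = 60 mm, 14 thick, 200 long, top z = 28 mm. Two stops with back faces at x = -75 mm, one at y = 30, one at y = -30 mm; which is which varies.
- fence_face (a point): Foot of the fence's face at mid-length, on the bed top; axes as the jig's.
- stop_thin: Fixed aluminium block on the bed, near side of the board: 16 mm thick (x), 50 long (y), 16 high. Origin: middle of its back face's lower edge, on the bed top; axes as the jig's; front face, towards the board, at x = 16 mm. The gap from it to the board is about 15 to 23 mm at the start: wide enough for the spacer.
- stop_thick: Like stop_thin but 29 mm thick (front face at x = 29 mm), so the gap before it is only 2 to 10 mm: too narrow for the spacer.
- board: Loose circuit board on an aluminium carrier, 90 (x) x 160 (y) x 12 mm; parts on top up to 12 mm higher, those within 45 mm of the near edge under 6 mm. 200 to 330 g, slides on the bed with about 1 N; about 10 N seats it well. Lies turned by up to 0.03 rad, far edge 8 to 12 mm from the fence at its middle. Origin: centre of its underside; x towards the fence, y along it.
- board_corner_l (a point): Lower corner of the board's far edge at the +y end (board frame x = 45, y = 80 mm).
- board_corner_r (a point): Lower corner of the board's far edge at the -y end (board frame x = 45, y = -80 mm).
- spacer: Loose white plastic block, 12 mm thick (x), 40 wide (y), 64 tall, about 80 g, standing upright on the bench beside the jig. Origin: centre of its underside; z up. If it is held by its 12 mm thickness with the TCP 46 mm above its underside, the fingertips clear the stops and the board's near part.
- calculator: Bystander: pocket calculator, 150 x 78 x 16 mm, lying on the bench; origin centre of underside.
- reel: Bystander: solder reel, 56 mm diameter, 36 mm high, standing on its flange; origin centre of underside.
- screwdriver: Bystander: screwdriver lying on the bench.
Mind the look-alikes: they are no part of the job. Of the things that look like the board, the largest one is meant.

How it is judged:
On the way, in this order (a step that is already met when the one before it is completed fails the run):
1. the spacer is upright and down in the gap at the thin stop, the board still clear of the fence (y of spacer in the frame of stop_thin between -0.02 and 0.02 m and x of spacer in the frame of stop_thin between 0.016 and 0.05 m and z of spacer in the frame of stop_thin below 0.006 m and angle between spacer's own z axis and vertical below 0.15 rad and angle between the x axis of spacer and the x axis of jig, either way round below 0.2 rad and x of any of board_corner_l, board_corner_r in the frame of fence_face below -0.004 m), for 0.1 s.
2. the spacer presses the board flush against the fence (y of spacer in the frame of stop_thin between -0.02 and 0.02 m and x of spacer in the frame of stop_thin between 0.016 and 0.05 m and z of spacer in the frame of stop_thin below 0.006 m and angle between spacer's own z axis and vertical below 0.15 rad and angle between the x axis of spacer and the x axis of jig, either way round below 0.2 rad and x of each of board_corner_l, board_corner_r in the frame of fence_face above -0.0025 m and y of board in the frame of fence_face between -0.03 and 0.03 m and z of board in the frame of fence_face between -0.004 and 0.003 m and angle between board's own z axis and vertical below 0.04 rad and contact force between spacer and board above 1.5 N and contact force between the fingers and spacer above 1.5 N), for 0.2 s.
At the end, for the whole second after the job is handed in: Spacer down (foot under 6 mm above the bed), upright, square, between board and thin stop, within 20 mm of its middle; both far board corners within 2.5 mm of the fence, board flat, within 30 mm of mid-fence; fingers press spacer and spacer presses board (over 1.5 N); all at rest (all of step 2 and linear speed of each of board, spacer below 0.02 m/s); the arm keeps its last pose, push and grip.
It fails at once if the spacer is forced against the thick stop (over 8 N) (contact force between spacer and stop_thick above 8 N).
It fails at once if a bystander is moved by more than 30 mm (distance of any of calculator, reel, screwdriver from where it was at the start of the episode above 0.03 m).
It also fails if it takes over 38 s, if anything falls off the work surface, if the arm or the gripper's body presses on something with over 40 N, if the wrist force passes 120 N, or if a joint passes its speed limit or range.

## Working session

There is one attempt and no reset: what is moved stays moved. The work goes in short steps, Python scripts to look and compute and a tool call to move; the robot and the scene stay as the last step left them, time stands still between calls to the robot, and variables do not carry over. Pictures are saved under pics/ and viewed, about 8 in all and at most 12, crops included, and the job is handed in when it is done.

Besides the shell and the picture viewer there is one more tool, called after ">>>" by a JSON object that holds its "method" and its "body", one argument or row to a line. jog_arm: Moves the arm, as the interface text tells. Its arguments: {"type":"object","properties":{"commands":{"type":"array","items":{"type":"array","items":{"type":"number"}}},"squeeze":{"type":"number"}},"required":["commands"]}

```bash
mkdir -p pics; cat > h.py <<'E'
import numpy as np, cv2
from station import manip, snapshot, workorder, models
def save(s,f,crop=None,k=1):
    im=s["image"][:,:,::-1]
    if crop: x0,y0,x1,y1=crop; im=im[y0:y1,x0:x1]
    if k!=1: im=cv2.resize(im,None,fx=k,fy=k,interpolation=cv2.INTER_CUBIC)
    cv2.imwrite(f,np.ascontiguousarray(im))
def proj(s,P):
    E=np.linalg.inv(s["extrinsics"]); r,_=cv2.Rodrigues(E[:3,:3])
    return cv2.projectPoints(np.float64(P).reshape(-1,1,3),r,E[:3,3],np.float64(s["intrinsics"]),np.float64(s["D"]))[0].reshape(-1,2)
def back(s,uv,z):
    p=cv2.undistortPoints(np.float64(uv).reshape(-1,1,2),np.float64(s["intrinsics"]),np.float64(s["D"])).reshape(-1,2)
    E=s["extrinsics"]; d=np.c_[p,np.ones(len(p))]@E[:3,:3].T; o=E[:3,3]
    return o+d*((z-o[2])/d[:,2])[:,None]
E
python3 - <<'E'
from h import *
for c in ["scene","top"]:
    s=snapshot(c); save(s,f"pics/{c}1.png")
    print(c, s["extrinsics"][:3,3])
    for n in ["jig","fence_face","stop_thin","stop_thick","board","board_corner_l","board_corner_r","spacer","calculator","reel","screwdriver"]:
        for r in models.pinpoint(s,n)[:4]: print(n,np.round(r["centre"],4),round(r["score"],2),np.round(proj(s,r["centre"])[0]))
print(manip.sense()["tool_rot"])
E
```

```text
scene [1.44636182 0.03036213 0.68121205]
jig [ 0.5617 -0.1272  0.0009] 0.85 [301. 212.]
fence_face [ 0.6152 -0.122   0.016 ] 0.85 [300. 221.]
stop_thin [ 0.4919 -0.1728  0.0094] 0.5 [287. 192.]
stop_thin [ 0.4784 -0.1156  0.011 ] 0.48 [310. 189.]
stop_thick [ 0.4785 -0.1117  0.0124] 0.67 [312. 189.]
stop_thick [ 0.6712  0.2145 -0.0026] 0.47 [452. 253.]
board [ 5.391e-01  1.069e-01 -5.000e-04] 0.8 [400. 212.]
board [ 0.8006 -0.2244  0.0034] 0.72 [236. 281.]
board [ 0.422  -0.3528 -0.0041] 0.67 [225. 178.]
board_corner_l [ 0.5938 -0.0329  0.0111] 0.82 [340. 219.]
board_corner_l [ 8.707e-01 -2.073e-01  3.000e-04] 0.68 [235. 310.]
board_corner_l [ 7.558e-01 -1.664e-01  3.000e-04] 0.66 [269. 269.]
board_corner_l [ 0.4794  0.0768 -0.0039] 0.64 [387. 198.]
board_corner_r [ 0.5938 -0.0329  0.0111] 0.82 [340. 219.]
board_corner_r [ 8.707e-01 -2.073e-01  3.000e-04] 0.68 [235. 310.]
board_corner_r [ 7.558e-01 -1.664e-01  3.000e-04] 0.66 [269. 269.]
board_corner_r [ 0.4794  0.0768 -0.0039] 0.64 [387. 198.]
spacer [0.5313 0.2951 0.0016] 0.59 [481. 214.]
spacer [ 0.4916 -0.1725  0.0089] 0.23 [287.
[... 728 characters left out ...]
ard_corner_l [ 0.4808  0.0724 -0.0026] 0.93 [274. 268.]
board_corner_l [ 0.6251 -0.1953  0.0101] 0.81 [379. 190.]
board_corner_l [5.479e-01 1.731e-01 2.000e-04] 0.72 [228. 245.]
board_corner_r [ 0.5944 -0.0399  0.0166] 0.93 [316. 211.]
board_corner_r [ 0.4808  0.0724 -0.0026] 0.93 [274. 268.]
board_corner_r [ 0.6251 -0.1953  0.0101] 0.81 [379. 190.]
board_corner_r [5.479e-01 1.731e-01 2.000e-04] 0.72 [228. 245.]
spacer [0.5324 0.2997 0.0047] 0.78 [173. 259.]
calculator [ 4.226e-01 -3.474e-01  2.000e-04] 0.76 [459. 267.]
reel [0.6704 0.2117 0.0019] 0.77 [207. 196.]
screwdriver [ 6.352e-01 -3.483e-01 -6.000e-04] 0.79 [441. 178.]
[ 1.71526853e-01  9.85179444e-01 -3.44745440e-05  1.03354177e-05]
```

View pics/top1.png

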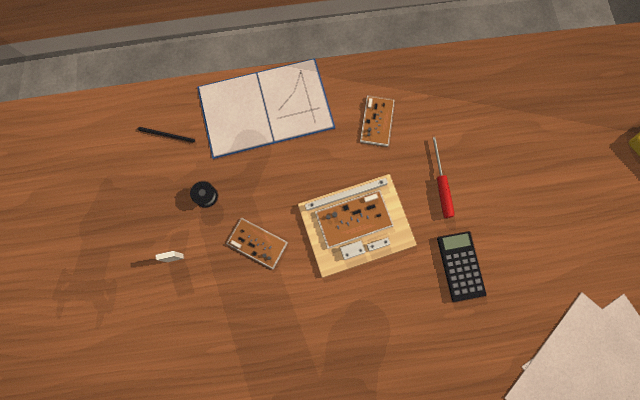

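View pics/scene1.png

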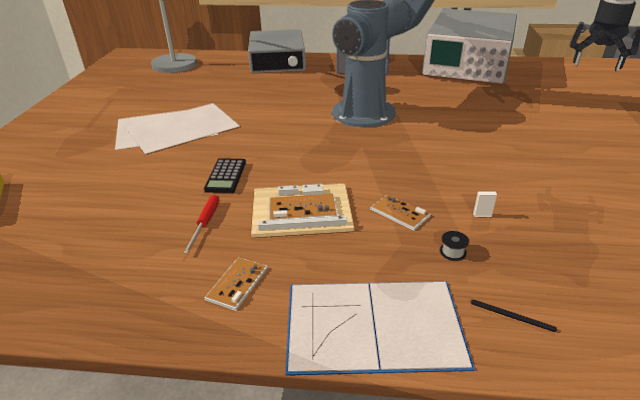

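Candidates that look like the board, in the top picture: (258,244) and (377,121) lie on the bench, and (352,219) lies in the jig. The one in the jig is largest and fits the description. I'll confirm it in an enlarged crop.

```bash
python3 - <<'E'
from h import *
s=snapshot("top"); a=s["image"]
j=cv2.resize(a[165:285,290:425],None,fx=5,fy=5,interpolation=cv2.INTER_CUBIC)[:, :, ::-1]
b=cv2.resize(a[240:275,125:195],None,fx=8,fy=8,interpolation=cv2.INTER_CUBIC)[:, :, ::-1]
o=np.zeros((600,675,3),np.uint8); o[:]=j
cv2.imwrite("pics/jig.png",o); 
sp=snapshot("wrist"); print(sp["hand_eye"].round(4), sp["intrinsics"].round(1))
# jig corners in crop are visually read later; spacer top blob
hsv=cv2.cvtColor(a,cv2.COLOR_RGB2HSV); m=((hsv[...,1]<60)&(hsv[...,2]>140)).astype(np.uint8); m[:, :140]=0; m[:,200:]=0; m[:235]=0; m[280:]=0
c=max(cv2.findContours(m,0,1)[0],key=cv2.contourArea); print(c.reshape(-1,2).tolist(), cv2.minAreaRect(c))
cv2.imwrite("pics/sp.png",b)
E
```

```text
[[ 1.100e-03 -9.493e-01 -3.143e-01  8.040e-02]
 [ 1.000e+00  9.000e-04  5.000e-04  1.100e-03]
 [-2.000e-04 -3.143e-01  9.493e-01 -1.241e-01]
 [ 0.000e+00  0.000e+00  0.000e+00  1.000e+00]] [[329.2   0.  318.1]
 [  0.  329.2 200.8]
 [  0.    0.    1. ]]
[[171, 251], [170, 252], [169, 252], [168, 252], [167, 252], [166, 253], [165, 253], [164, 253], [163, 253], [162, 253], [161, 254], [160, 254], [159, 254], [158, 254], [157, 255], [156, 255], [156, 256], [156, 257], [156, 258], [157, 259], [158, 259], [159, 259], [160, 258], [161, 258], [162, 258], [163, 258], [164, 258], [165, 257], [166, 257], [167, 257], [168, 257], [169, 256], [170, 256], [171, 256], [172, 256], [173, 255], [174, 255], [175, 256], [176, 256], [177, 256], [178, 256], [179, 257], [180, 257], [181, 257], [182, 258], [182, 257], [182, 256], [182, 255], [182, 254], [181, 254], [180, 253], [179, 253], [178, 253], [177, 252], [176, 252], [175, 252], [174, 251], [173, 251], [172, 251]] ((168.9490509033203, 254.82830810546875), (7.471202850341797, 26.149208068847656), 87.51044464111328)
```

View pics/jig.png

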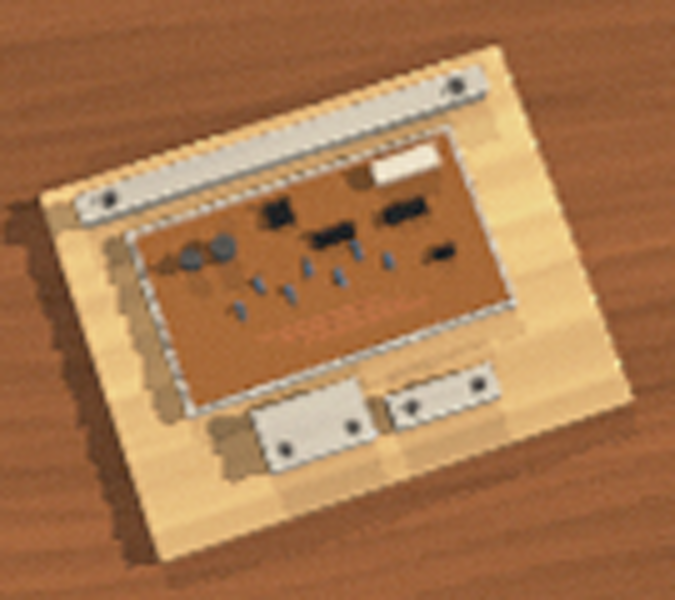

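View pics/sp.png

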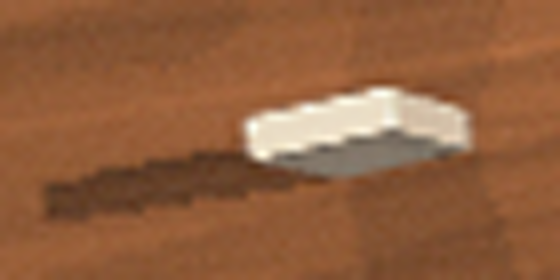

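```bash
cat >> h.py <<'E'
def fit(W,M):
    W=np.float64(W)[:,:2];M=np.float64(M);w,m=W.mean(0),M.mean(0)
    A,B=M-m,W-w; th=np.arctan2((A[:,0]*B[:,1]-A[:,1]*B[:,0]).sum(),(A*B).sum())
    R=np.array([[np.cos(th),-np.sin(th)],[np.sin(th),np.cos(th)]]); t=w-R@m
    return t,th,np.linalg.norm(W-(M@R.T+t),axis=1)
E
python3 - <<'E'
from h import *
s=snapshot("top")
C=lambda p,k,o:(np.float64(p)+.5)/k-.5+o
J=C([[40,195],[500,47],[632,398],[163,560]],5,[290,165])
t,th,r=fit(back(s,J,.012),[[.084,.115],[.084,-.115],[-.096,-.115],[-.096,.115]])
print("jig",t,th,r*1000)
B=C([[127,235],[447,128],[514,302],[190,412]],5,[290,165])
bt,bth,r=fit(back(s,B,.024),[[.045,.08],[.045,-.08],[-.045,-.08],[-.045,.08]]); print("board",bt,bth,r*1000)
R=np.array([[np.cos(th),-np.sin(th)],[np.sin(th),np.cos(th)]])
print("in jig", (back(s,B,.024)[:,:2]-t)@R*1000)
S=C([[387,392],[490,362],[500,395],[398,430]],5,[290,165]); print("thin in jig",(back(s,S,.028)[:,:2]-t)@R*1000)
S=C([[250,410],[358,378],[380,438],[275,472]],5,[290,165]); print("thick in jig",(back(s,S,.028)[:,:2]-t)@R*1000)
P=C([[245,122],[388,88],[395,130],[265,160]],8,[125,240])
st,sth,r=fit(back(s,P,.064),[[.006,.02],[.006,-.02],[-.006,-.02],[-.006,.02]]); print("spacer",st,sth,r*1000)
import json; print(manip.sense()["t"])
from scipy.spatial.transform import Rotation as Ro
print(Ro.from_quat(manip.sense()["tool_rot"]).as_matrix().round(3), manip.sense()["q"])
E
```

```text
jig [ 0.55827231 -0.12783468] 0.1821594983363965 [1.22111534 1.99597829 2.55036311 2.01145501]
board [ 0.56418113 -0.1231402 ] 0.18854497877418508 [2.11938127 2.54638469 2.21799572 2.95348705]
in jig [[ 49.43967208  82.58012994]
 [ 50.33826692 -74.39722012]
 [-36.31794283 -75.11358934]
 [-36.81406544  81.1163027 ]]
thin in jig [[-56.90699053  -5.58582237]
 [-58.97006953 -54.31830224]
 [-74.41472131 -53.37463354]
 [-74.55044467  -4.47578896]]
thick in jig [[-44.94480301  55.4770074 ]
 [-46.79030635   4.66296867]
 [-75.34492789   4.38452583]
 [-74.66926108  53.90914634]]
spacer [0.53418798 0.29641591] 0.10847446239488076 [0.63258409 1.23579061 1.23490446 3.06677777]
1.35
[[-0.941  0.338  0.   ]
 [ 0.338  0.941  0.   ]
 [-0.     0.    -1.   ]] [ 1.04751213e+00  5.27524824e-01  1.43267944e+00 -8.09492224e-06
  1.18137424e+00 -1.78504841e-01]
```

>>> {"method": "jog_arm", "body": {
  "commands": [
    [100,2.9,-2.6,0,-0.11],
    [100,2.9,-2.6,0,-0.11],
    [100,2.9,-2.6,0,-0.11],
    [100,2.9,-2.6,0,-0.11],
    [100,2.9,-2.6,0,-0.11],
    [100,2.9,-2.6,0,-0.11],
    [100,2.9,-2.6,0,-0.11],
    [100,2.9,-2.6,0,-0.11]
  ],
  "squeeze": 40
}}

```text
t: 2.02
tcp_pos: [0.4439, 0.3778, 0.2509]
tool_rot: [0.585, 0.811, 0.003, 0.0]
force: [0.2, 0.7, -0.3]
finger_gap: 1.002
```

>>> {"method": "jog_arm", "body": {
  "commands": [
    [100,2.9,-2.6,0,-0.1],
    [100,2.9,-2.6,0,-0.1],
    [100,2.9,-2.6,-2,0],
    [100,0,0,-2,0],
    [100,0,0,0,0]
  ]
}}

```text
t: 2.43
tcp_pos: [0.5413, 0.2914, 0.214]
tool_rot: [0.672, 0.741, 0.008, 0.004]
force: [-0.6, 0.1, -1.1]
finger_gap: 1.0
```

```bash
cat >> h.py <<'E'
from scipy.spatial.transform import Rotation as Ro
def wrist():
    st=manip.sense(); s=snapshot("wrist"); T=np.eye(4); T[:3,:3]=Ro.from_quat(st["tool_rot"]).as_matrix(); T[:3,3]=st["tcp_pos"]
    s["extrinsics"]=T@s["hand_eye"]; m=T[:3,1]; 
    print("t",st["t"],"tcp",np.round(st["tcp_pos"],4),"yaw_y",round(np.arctan2(m[1],m[0]),4),"F",np.round(st["force"],1),"gap",st["finger_gap"]); return s
E
python3 - <<'E'
from h import *
s=wrist(); save(s,"pics/w1.png")
print(models.pinpoint(s,"spacer")[:2])
E
```

```text
t 2.4333 tcp [0.5413 0.2914 0.214 ] yaw_y 0.097 F [-0.6  0.1 -1.1] gap 1.00037929608497
[{'centre': [0.5352, 0.2988, -0.0015], 'score': 0.71}]
```

View pics/w1.png

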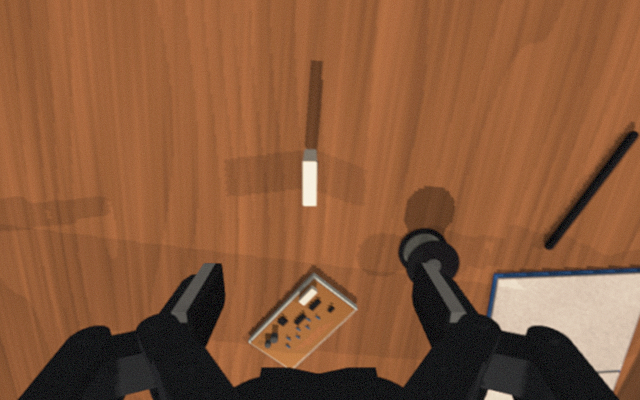

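The wrist picture shows the spacer's white top face at about (303–317, 160–207), nearly aligned with the jaws. The reel is at (428,250) and the small look-alike board at (303,320). I'll extract the top face numerically.

```bash
python3 - <<'E'
from h import *
s=wrist(); a=s["image"]; hsv=cv2.cvtColor(a,cv2.COLOR_RGB2HSV)
m=((hsv[...,1]<60)&(hsv[...,2]>190)).astype(np.uint8); m[:,:280]=0;m[:,340:]=0;m[:130]=0;m[230:]=0
c=max(cv2.findContours(m,0,1)[0],key=cv2.contourArea); r=cv2.minAreaRect(c); print(r)
b=cv2.boxPoints(r); W=back(s,b,.064)[:,:2]; print(W.round(4), W.mean(0))
for i in range(2): d=W[i+1]-W[i]; print(np.linalg.norm(d), np.arctan2(d[1],d[0]))
E
```

```text
t 2.5333 tcp [0.5423 0.2931 0.217 ] yaw_y 0.0993 F [ 0.1 -0.2  0.5] gap 0.9975715730320027
((306.5, 183.5), (43.0, 13.0), 90.0)
[[0.5287 0.3174]
 [0.5398 0.3185]
 [0.5435 0.2799]
 [0.532  0.2788]] [0.53597223 0.29863685]
0.011088383014928581 0.0953989135869274
0.03876073627247229 -1.4751881245258367
```

>>> {"method": "jog_arm", "body": {
  "commands": [
    [70,-0.7,0.5,-3,0],
    [60,0,0,-4,0],
    [60,0,0,-4,0],
    [60,0,0,-3,0],
    [60,0,0,-2,0],
    [60,0,0,0,0]
  ]
}}

```text
t: 3.08
tcp_pos: [0.5358, 0.3102, 0.0656]
tool_rot: [0.665, 0.746, 0.022, 0.011]
force: [-0.4, 0.3, 0.8]
finger_gap: 0.595
```

>>> {"method": "jog_arm", "body": {
  "commands": [
    [50,0,-0.6,-0.5,0],
    [50,0,0,0,0],
    [50,0,0,0,0]
  ]
}}

```text
t: 3.33
tcp_pos: [0.5359, 0.3074, 0.0639]
tool_rot: [0.663, 0.748, 0.024, 0.012]
force: [0.1, 0.0, -0.3]
finger_gap: 0.502
```

>>> {"method": "jog_arm", "body": {
  "commands": [
    [40,0,0,4,0],
    [40,0,0,4,0],
    [40,0,0,4,0],
    [40,0,0,0,0]
  ]
}}

```text
t: 3.67
tcp_pos: [0.5351, 0.3078, 0.1887]
tool_rot: [0.663, 0.748, 0.023, 0.012]
force: [0.9, 0.1, 1.0]
finger_gap: 0.401
```

```bash
cat >> h.py <<'E'
def pose():
    st=manip.sense(); R=Ro.from_quat(st["tool_rot"]).as_matrix()
    print("t",st["t"],"tcp",np.round(st["tcp_pos"],4),"yaw_y",round(np.arctan2(R[1,1],R[0,1]),4),"zdir",R[:2,2].round(4),"F",np.round(st["force"],1),"gap",round(st["finger_gap"],3)); return st
E
python3 -c "
from h import *
pose()"
```

```text
t 3.6667 tcp [0.5351 0.3078 0.1887] yaw_y 0.1203 zdir [0.048  0.0192] F [0.9 0.1 1. ] gap 0.401
```

>>> {"method": "jog_arm", "body": {
  "commands": [
    [40,0,-0.5,-2,0],
    [40,0,-0.5,-2,0],
    [40,0,0,-2,0],
    [40,0,0,-2,0]
  ]
}}

```text
t: 4.0
tcp_pos: [0.5455, 0.3018, 0.1269]
tool_rot: [0.662, 0.748, 0.041, 0.022]
force: [0.3, -0.0, 0.6]
finger_gap: 0.4
```

```bash
python3 -c "
from h import *
pose()"
```

```text
t 4.0 tcp [0.5455 0.3018 0.1269] yaw_y 0.121 zdir [0.0873 0.033 ] F [ 0.3 -0.   0.6] gap 0.4
```

>>> {"method": "jog_arm", "body": {
  "commands": [
    [40,0,0,2,0],
    [40,0,0,2,0],
    [40,0,0,2,0],
    [40,0,0,2,0]
  ]
}}

```text
t: 4.33
tcp_pos: [0.5413, 0.2999, 0.2041]
tool_rot: [0.662, 0.748, 0.036, 0.019]
force: [0.2, 0.5, -0.2]
finger_gap: 0.398
```

```bash
python3 -c "
from h import *
pose()"
```

```text
t 4.3333 tcp [0.5413 0.2999 0.2041] yaw_y 0.1205 zdir [0.0751 0.0289] F [ 0.2  0.5 -0.2] gap 0.398
```

>>> {"method": "jog_arm", "body": {
  "commands": [
    [40,-2,-1,0,0],
    [40,-2,-1,0,0],
    [40,-2,-1,0,0]
  ]
}}

```text
t: 4.58
tcp_pos: [0.4905, 0.273, 0.2167]
tool_rot: [0.662, 0.748, 0.049, 0.026]
force: [0.0, -0.2, 0.2]
finger_gap: 0.402
```

```bash
python3 -c "
from h import *
print(pose()['q'])"
```

```text
t 4.5833 tcp [0.4905 0.273  0.2167] yaw_y 0.1202 zdir [0.1051 0.039 ] F [ 0.  -0.2  0.2] gap 0.402
[0.30600217 0.44840043 1.70638772 0.00719681 0.87466048 0.18007707]
```

>>> {"method": "jog_arm", "body": {
  "commands": [
    [40,2,1,0,0],
    [40,2,1,0,0],
    [40,2,1,0,0]
  ]
}}

```text
t: 4.83
tcp_pos: [0.5343, 0.298, 0.219]
tool_rot: [0.662, 0.748, 0.042, 0.022]
force: [0.4, 0.7, -0.7]
finger_gap: 0.399
```

```bash
python3 -c "
from h import *
print(pose()['q'])"
```

```text
t 4.8333 tcp [0.5343 0.298  0.219 ] yaw_y 0.1209 zdir [0.0887 0.0335] F [ 0.4  0.7 -0.7] gap 0.399
[0.32470325 0.51347137 1.56684418 0.00420934 0.966418   0.20053847]
```

>>> {"method": "jog_arm", "body": {
  "commands": [
    [40,0,0,0,0],
    [40,0,0,0,0]
  ]
}}

```text
t: 5.0
tcp_pos: [0.5393, 0.2999, 0.2236]
tool_rot: [0.662, 0.748, 0.047, 0.025]
force: [-0.5, -0.7, -0.1]
finger_gap: 0.401
```

```bash
python3 -c "
from h import *
print(pose()['q'])"
```

```text
t 5.0 tcp [0.5393 0.2999 0.2236] yaw_y 0.1207 zdir [0.1004 0.0377] F [-0.5 -0.7 -0.1] gap 0.401
[0.32502152 0.5105099  1.55805478 0.00439388 0.96563338 0.20066583]
```

>>> {"method": "jog_arm", "body": {
  "commands": [
    [40,1,0.3,0,0],
    [40,1,0.3,0,0],
    [40,1,0.3,0,0],
    [40,1,0.3,0,0],
    [40,1,0.3,0,0],
    [40,1,0.3,0,0]
  ]
}}

```text
t: 5.5
tcp_pos: [0.5989, 0.3181, 0.2302]
tool_rot: [0.661, 0.748, 0.05, 0.026]
force: [-0.4, 0.4, -0.1]
finger_gap: 0.4
```

```bash
python3 -c "
from h import *
print(pose()['q'])"
```

```text
t 5.5 tcp [0.5989 0.3181 0.2302] yaw_y 0.1215 zdir [0.1054 0.0395] F [-0.4  0.4 -0.1] gap 0.4
[0.32203168 0.58078165 1.39554111 0.00472721 1.05252    0.1969988 ]
```

>>> {"method": "jog_arm", "body": {
  "commands": [
    [40,-4,-1.2,0,0]
  ]
}}

```text
t: 5.58
tcp_pos: [0.5695, 0.308, 0.2308]
tool_rot: [0.662, 0.747, 0.056, 0.03]
force: [0.4, 0.0, 0.5]
finger_gap: 0.399
```

```bash
python3 -c "
from h import *
print(pose()['q'])"
```

```text
t 5.5833 tcp [0.5695 0.308  0.2308] yaw_y 0.1192 zdir [0.1194 0.0435] F [0.4 0.  0.5] gap 0.399
[0.32195792 0.53480295 1.48752657 0.0041659  0.99185952 0.19893347]
```

```bash
cat >> h.py <<'E'
def settle(n=3):
    for i in range(n): snapshot("top"); 
    q=pose()["q"]; print("sum",round(np.pi-q[1]-q[2]-q[4],4))
E
python3 -c "
from h import *
settle(1);settle(1);settle(1);settle(1)"
```

```text
t 5.6333 tcp [0.5485 0.3027 0.226 ] yaw_y 0.1221 zdir [0.0886 0.0339] F [-14.4  -4.3  -7. ] gap 0.395
sum 0.0949
t 5.6833 tcp [0.5497 0.3034 0.2264] yaw_y 0.1223 zdir [0.0887 0.0342] F [ 0.5 -0.3 -1.8] gap 0.405
sum 0.0951
t 5.7333 tcp [0.5541 0.3047 0.2284] yaw_y 0.1221 zdir [0.0974 0.037 ] F [ 0.2 -0.3  0.5] gap 0.399
sum 0.1043
t 5.7833 tcp [0.5574 0.3057 0.2301] yaw_y 0.1217 zdir [0.1039 0.039 ] F [0.4 0.2 0.9] gap 0.398
sum 0.1111
```

>>> {"method": "jog_arm", "body": {
  "commands": [
    [40,0,0,3,0],
    [40,0,0,3,0],
    [40,0,0,3,0]
  ]
}}

```text
t: 6.03
tcp_pos: [0.556, 0.3047, 0.3175]
tool_rot: [0.662, 0.748, 0.044, 0.023]
force: [1.1, 0.0, -0.6]
finger_gap: 0.397
```

```bash
python3 -c "
from h import *
settle(1);settle(1);settle(1)"
```

```text
t 6.0833 tcp [0.5601 0.3062 0.3261] yaw_y 0.1213 zdir [0.109  0.0405] F [2.  0.6 3.2] gap 0.405
sum 0.1165
t 6.1333 tcp [0.5602 0.3062 0.3243] yaw_y 0.1212 zdir [0.1097 0.0409] F [0.4 1.1 0.5] gap 0.401
sum 0.1173
t 6.1833 tcp [0.5586 0.3056 0.3213] yaw_y 0.1213 zdir [0.1043 0.039 ] F [-0.  -0.1 -0. ] gap 0.403
sum 0.1115
```

>>> {"method": "jog_arm", "body": {
  "commands": [
    [40,-4,-1.2,0,0]
  ]
}}

```text
t: 6.27
tcp_pos: [0.5255, 0.2947, 0.3207]
tool_rot: [0.662, 0.747, 0.052, 0.028]
force: [0.1, 0.1, -0.6]
finger_gap: 0.403
```

```bash
python3 -c "
from h import *
settle(1)"
```

```text
t 6.3167 tcp [0.5094 0.291  0.3179] yaw_y 0.1222 zdir [0.0903 0.0344] F [-10.2  -2.4  -3.8] gap 0.402
sum 0.0967
```

>>> {"method": "jog_arm", "body": {
  "commands": [
    [40,4,1.2,0,0]
  ]
}}

```text
t: 6.4
tcp_pos: [0.536, 0.2999, 0.3135]
tool_rot: [0.661, 0.749, 0.033, 0.017]
force: [1.0, -0.0, -1.9]
finger_gap: 0.397
```

```bash
python3 -c "
from h import *
settle(4)"
```

```text
t 6.6 tcp [0.5497 0.3029 0.317 ] yaw_y 0.122 zdir [0.0891 0.034 ] F [-1.   0.7  0.5] gap 0.398
sum 0.0955
```

>>> {"method": "jog_arm", "body": {
  "commands": [
    [40,-4,-1.2,0,0]
  ]
}}

```text
t: 6.68
tcp_pos: [0.5163, 0.2921, 0.3166]
tool_rot: [0.662, 0.748, 0.046, 0.024]
force: [1.1, -0.0, 0.7]
finger_gap: 0.399
```

```bash
python3 -c "
from h import *
settle(2)"
```

```text
t 6.7833 tcp [0.5008 0.2886 0.3133] yaw_y 0.1231 zdir [0.0737 0.0292] F [ 0.6  0.5 -0.9] gap 0.401
sum 0.0792
```

>>> {"method": "jog_arm", "body": {
  "commands": [
    [40,4,1.2,0,0]
  ]
}}

```text
t: 6.87
tcp_pos: [0.5308, 0.2986, 0.3118]
tool_rot: [0.661, 0.75, 0.029, 0.014]
force: [1.4, 0.4, -0.0]
finger_gap: 0.399
```

```bash
python3 -c "
from h import *
settle(4)"
```

```text
t 7.0667 tcp [0.5409 0.3007 0.3131] yaw_y 0.1231 zdir [0.0731 0.0291] F [-0.1  0.6 -0.3] gap 0.404
sum 0.0786
```

>>> {"method": "jog_arm", "body": {
  "commands": [
    [40,-4,-1.2,0,0]
  ]
}}

```text
t: 7.15
tcp_pos: [0.5071, 0.2897, 0.3131]
tool_rot: [0.662, 0.748, 0.038, 0.02]
force: [0.6, 1.0, 0.6]
finger_gap: 0.398
```

```bash
python3 -c "
from h import *
settle(2)"
```

```text
t 7.25 tcp [0.4916 0.2863 0.3099] yaw_y 0.1243 zdir [0.0579 0.0244] F [-0.1 -0.1 -0.4] gap 0.402
sum 0.0627
```

>>> {"method": "jog_arm", "body": {
  "commands": [
    [40,4,1.2,0,0]
  ]
}}

```text
t: 7.33
tcp_pos: [0.5212, 0.2962, 0.3089]
tool_rot: [0.661, 0.75, 0.022, 0.01]
force: [-0.6, -0.2, -0.1]
finger_gap: 0.403
```

```bash
python3 -c "
from h import *
settle(4)"
```

```text
t 7.5333 tcp [0.5313 0.2982 0.3102] yaw_y 0.1243 zdir [0.0575 0.0243] F [ 0.  -0.7  0.6] gap 0.402
sum 0.0623
```

>>> {"method": "jog_arm", "body": {
  "commands": [
    [40,-4,-1.2,0,0]
  ]
}}

```text
t: 7.62
tcp_pos: [0.4976, 0.2874, 0.3102]
tool_rot: [0.662, 0.749, 0.031, 0.016]
force: [0.2, -0.3, 1.6]
finger_gap: 0.401
```

```bash
python3 -c "
from h import *
settle(2)"
```

```text
t 7.7167 tcp [0.4821 0.2839 0.3072] yaw_y 0.1254 zdir [0.0424 0.0197] F [-0.3  0.3 -0.3] gap 0.402
sum 0.0465
```

>>> {"method": "jog_arm", "body": {
  "commands": [
    [40,4,1.2,0,0]
  ]
}}

```text
t: 7.8
tcp_pos: [0.5115, 0.2938, 0.3063]
tool_rot: [0.66, 0.751, 0.015, 0.006]
force: [1.0, 1.0, 0.1]
finger_gap: 0.399
```

```bash
python3 -c "
from h import *
settle(4)"
```

```text
t 8.0 tcp [0.5217 0.2959 0.3075] yaw_y 0.1256 zdir [0.042  0.0196] F [-0.1 -0.5  0.5] gap 0.398
sum 0.0461
```

>>> {"method": "jog_arm", "body": {
  "commands": [
    [40,-4,-1.2,0,0]
  ]
}}

```text
t: 8.08
tcp_pos: [0.488, 0.2851, 0.3077]
tool_rot: [0.662, 0.749, 0.025, 0.011]
force: [0.5, 1.2, 0.9]
finger_gap: 0.397
```

```bash
python3 -c "
from h import *
settle(2)"
```

```text
t 8.1833 tcp [0.4725 0.2815 0.3047] yaw_y 0.1267 zdir [0.0269 0.0149] F [ 1.3  0.5 -0.8] gap 0.4
sum 0.0303
```

>>> {"method": "jog_arm", "body": {
  "commands": [
    [40,4,1.2,0,0]
  ]
}}

```text
t: 8.27
tcp_pos: [0.5018, 0.2914, 0.3039]
tool_rot: [0.66, 0.751, 0.008, 0.001]
force: [0.3, 0.3, 1.5]
finger_gap: 0.401
```

```bash
python3 -c "
from h import *
settle(4)"
```

```text
t 8.4667 tcp [0.512  0.2935 0.305 ] yaw_y 0.1268 zdir [0.0263 0.0149] F [0.4 0.2 0. ] gap 0.396
sum 0.0297
```

>>> {"method": "jog_arm", "body": {
  "commands": [
    [40,0,0,-4,0]
  ]
}}

```text
t: 8.55
tcp_pos: [0.5164, 0.2953, 0.2726]
tool_rot: [0.66, 0.75, 0.022, 0.009]
force: [2.4, 1.5, 0.1]
finger_gap: 0.403
```

```bash
python3 -c "
from h import *
settle(1);settle(1);settle(1);settle(1)"
```

```text
t 8.6 tcp [0.5092 0.2926 0.2604] yaw_y 0.1268 zdir [0.0206 0.013 ] F [-2.6 -1.  -4.5] gap 0.4
sum 0.0237
t 8.65 tcp [0.5075 0.292  0.261 ] yaw_y 0.1269 zdir [0.015  0.0111] F [-1.   0.1 -0.1] gap 0.4
sum 0.0178
t 8.7 tcp [0.5089 0.2926 0.2631] yaw_y 0.127 zdir [0.0186 0.0123] F [0.8 0.4 0.8] gap 0.4
sum 0.0216
t 8.75 tcp [0.5106 0.2931 0.2649] yaw_y 0.127 zdir [0.0233 0.0139] F [0.2 0.5 1. ] gap 0.402
sum 0.0265
```

>>> {"method": "jog_arm", "body": {
  "commands": [
    [50,2.4,0.5,0,-0.025]
  ]
}}

```text
t: 8.83
tcp_pos: [0.5304, 0.2978, 0.266]
tool_rot: [0.67, 0.743, 0.011, 0.003]
force: [0.4, 0.1, -0.8]
finger_gap: 0.494
```

```bash
python3 -c "
from h import *
settle(5)"
```

```text
t 9.0833 tcp [0.5345 0.2982 0.2662] yaw_y 0.1023 zdir [0.0247 0.0138] F [-0.1  0.4 -0.1] gap 0.498
sum 0.0278
```

>>> {"method": "jog_arm", "body": {
  "commands": [
    [50,0,0,-4,0]
  ]
}}

```text
t: 9.17
tcp_pos: [0.5395, 0.3002, 0.2343]
tool_rot: [0.67, 0.742, 0.022, 0.009]
force: [1.8, 0.2, 0.6]
finger_gap: 0.498
```

```bash
python3 -c "
from h import *
settle(2)"
```

```text
t 9.2667 tcp [0.5305 0.2969 0.2225] yaw_y 0.1025 zdir [0.0144 0.0103] F [-1.  0. -0.] gap 0.5
sum 0.0169
```

>>> {"method": "jog_arm", "body": {
  "commands": [
    [50,0,0,-4,0]
  ]
}}

```text
t: 9.35
tcp_pos: [0.5349, 0.2988, 0.1912]
tool_rot: [0.67, 0.743, 0.015, 0.005]
force: [2.0, 1.3, 0.7]
finger_gap: 0.503
```

```bash
python3 -c "
from h import *
settle(2)"
```

```text
t 9.45 tcp [0.5263 0.2956 0.1807] yaw_y 0.1028 zdir [0.0023 0.0062] F [-2.2 -1.1 -1.1] gap 0.494
sum 0.0042
```

>>> {"method": "jog_arm", "body": {
  "commands": [
    [50,0,0,-4,0]
  ]
}}

```text
t: 9.53
tcp_pos: [0.5313, 0.2976, 0.1499]
tool_rot: [0.67, 0.743, 0.009, 0.002]
force: [2.0, 0.8, 1.2]
finger_gap: 0.501
```

```bash
python3 -c "
from h import *
settle(5)"
```

```text
t 9.7833 tcp [0.5275 0.2961 0.1455] yaw_y 0.1028 zdir [0.0047 0.007 ] F [ 0.5 -0.2  0.1] gap 0.501
sum 0.0067
```

>>> {"method": "jog_arm", "body": {
  "commands": [
    [50,0.9,0.2,-3,0]
  ]
}}

```text
t: 9.87
tcp_pos: [0.5401, 0.2998, 0.123]
tool_rot: [0.669, 0.743, 0.01, 0.003]
force: [0.5, 0.5, 0.9]
finger_gap: 0.502
```

```bash
python3 -c "
from h import *
settle(5)"
```

```text
t 10.1167 tcp [0.5372 0.2984 0.1178] yaw_y 0.1029 zdir [0.0071 0.0079] F [-0.1  1.1  0.2] gap 0.5
sum 0.0093
```

>>> {"method": "jog_arm", "body": {
  "commands": [
    [50,0,0,-3.5,0]
  ]
}}

```text
t: 10.2
tcp_pos: [0.5426, 0.3005, 0.0904]
tool_rot: [0.67, 0.743, 0.013, 0.004]
force: [1.5, 0.7, -0.1]
finger_gap: 0.5
```

```bash
python3 -c "
from h import *
settle(5)"
```

```text
t 10.45 tcp [0.5376 0.2986 0.0843] yaw_y 0.103 zdir [0.0084 0.0083] F [ 1.3 -0.8  0. ] gap 0.498
sum 0.0106
```

>>> {"method": "jog_arm", "body": {
  "commands": [
    [50,-0.1,0,-3.7,0]
  ]
}}

```text
t: 10.53
tcp_pos: [0.5428, 0.3009, 0.0549]
tool_rot: [0.67, 0.743, 0.013, 0.005]
force: [2.3, 0.3, 1.7]
finger_gap: 0.503
```

```bash
python3 -c "
from h import *
settle(5)"
```

```text
t 10.7833 tcp [0.5371 0.2988 0.0489] yaw_y 0.1031 zdir [0.0097 0.0088] F [ 0.   0.2 -0.9] gap 0.504
sum 0.012
```

>>> {"method": "jog_arm", "body": {
  "commands": [
    [0,0,0,0,0],
    [0,0,0,0,0],
    [0,0,0,0,0],
    [0,0,0,0,0],
    [0,0,0,0,0]
  ],
  "squeeze": 60
}}

```text
t: 11.2
tcp_pos: [0.5407, 0.3001, 0.0565]
tool_rot: [0.67, 0.743, 0.012, 0.004]
force: [0.0, -0.5, -0.5]
finger_gap: 0.128
```

```bash
python3 -c "
from h import *
settle(1)"
```

```text
t 11.25 tcp [0.5408 0.3002 0.0564] yaw_y 0.1033 zdir [0.0208 0.0125] F [ 1.2  0.1 -1.4] gap 0.127
sum 0.0237
```

>>> {"method": "jog_arm", "body": {
  "commands": [
    [0,0,0,3,0],
    [0,0,0,3,0],
    [0,0,0,3,0]
  ]
}}

```text
t: 11.5
tcp_pos: [0.5349, 0.2979, 0.1409]
tool_rot: [0.67, 0.743, 0.003, -0.001]
force: [-0.2, -0.2, -1.0]
finger_gap: 0.13
```

```bash
python3 -c "
from h import *
settle(4)"
```

```text
t 11.7 tcp [0.5365 0.2985 0.1421] yaw_y 0.103 zdir [0.0084 0.0083] F [ 0.3 -0.3 -1.3] gap 0.126
sum 0.0106
```

>>> {"method": "jog_arm", "body": {
  "commands": [
    [0,-0.2,-3.5,0,0.02],
    [0,-0.2,-3.8,0,0.02],
    [0,-0.2,-3.8,0,0.02],
    [0,-0.2,-3.8,0,0.01]
  ]
}}

```text
t: 12.03
tcp_pos: [0.525, 0.1527, 0.1374]
tool_rot: [0.637, 0.771, 0.005, -0.002]
force: [0.9, -0.2, -1.4]
finger_gap: 0.133
```

```bash
python3 -c "
from h import *
settle(4)"
```

```text
t 12.2333 tcp [0.5257 0.1526 0.1376] yaw_y 0.1834 zdir [0.0032 0.0116] F [-0.1  0.2 -0.3] gap 0.123
sum 0.004
```

>>> {"method": "jog_arm", "body": {
  "commands": [
    [0,0,-3.8,0,0],
    [0,0,-3.8,0,0],
    [0,0,-3.8,0,0],
    [0,0,-3.8,0,0]
  ]
}}

```text
t: 12.57
tcp_pos: [0.5249, 0.0087, 0.1348]
tool_rot: [0.632, 0.775, 0.006, -0.005]
force: [0.5, 0.4, -0.5]
finger_gap: 0.131
```

```bash
python3 -c "
from h import *
settle(4)"
```

```text
t 12.7667 tcp [0.5251 0.0085 0.1349] yaw_y 0.1975 zdir [0.0009 0.016 ] F [ 0.3  0.9 -0.7] gap 0.13
sum -0.0025
```

>>> {"method": "jog_arm", "body": {
  "commands": [
    [0,0,-3.8,0,0],
    [0,0,-3.8,0,0],
    [0,0,-3.8,0,0],
    [0,0,-3.5,0,0]
  ]
}}

```text
t: 13.1
tcp_pos: [0.5243, -0.128, 0.1333]
tool_rot: [0.625, 0.781, 0.007, -0.009]
force: [0.2, 0.6, -0.6]
finger_gap: 0.127
```

```bash
python3 -c "
from h import *
settle(4); s=wrist(); save(s,'pics/w2.png')"
```

```text
t 13.3 tcp [ 0.524  -0.1278  0.1332] yaw_y 0.2173 zdir [-0.0054  0.0228] F [-0.9  0.1 -1.1] gap 0.129
sum -0.015
t 13.3 tcp [ 0.524  -0.1278  0.1332] yaw_y 0.2173 F [-0.9  0.1 -1.1] gap 0.12928329869534072
```

View pics/w2.png

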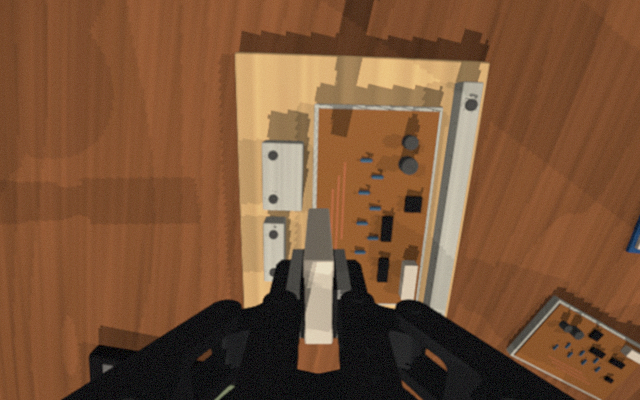

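```bash
python3 -c "
from h import *
im=cv2.imread('pics/w2.png'); c=cv2.resize(im[90:290,235:465],None,fx=3,fy=3,interpolation=cv2.INTER_CUBIC); cv2.imwrite('pics/w2c.png',c)"
```

View pics/w2c.png

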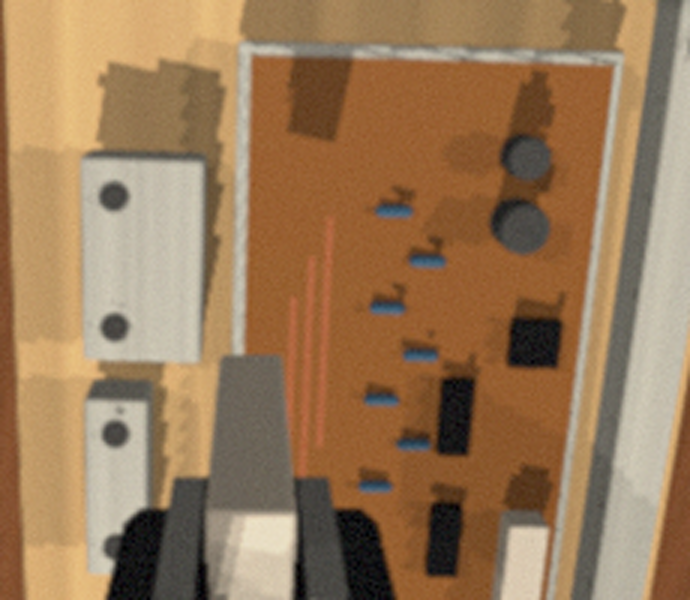

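```bash
cat > m.py <<'E'
from h import *
s=wrist(); 
C=lambda p:(np.float64(p)+.5)/3-.5+[235,90]
st=manip.sense(); R=Ro.from_quat(st["tool_rot"]).as_matrix(); tcp=np.array(st["tcp_pos"])
print("thick top"); T=back(s,C([[82,155],[205,155],[202,360],[85,360]]),.028); 
t1,th1,r=fit(T,[[-.075,.055],[-.046,.055],[-.046,.005],[-.075,.005]]); print(t1,th1,r*1e3)
Tn=back(s,C([[87,400],[152,400],[88,572]]),.028)
A=np.r_[T,Tn]; t,th,r=fit(A,[[-.075,.055],[-.046,.055],[-.046,.005],[-.075,.005],[-.075,-.005],[-.059,-.005],[-.075,-.055]]); print("jig",t,th,r*1e3)
Rj=np.array([[np.cos(th),-np.sin(th)],[np.sin(th),np.cos(th)]]); tj=lambda W:(W[:,:2]-t)@Rj*1e3
print("board near edge, far corner, far edge",tj(back(s,C([[240,45],[233,350],[620,58],[552,590]]),.024)).round(1))
print("tcp in jig",tj(tcp[None]).round(1))
# spacer foot: search length h below tcp for +y foot edge, edge at tool x=+.02 plane
E=s["extrinsics"]; 
for nm,px in (("foot",[[222,355],[282,355]]),("top",[[205,512],[297,512]])):
    p=cv2.undistortPoints(C(px).reshape(-1,1,2),np.float64(s["intrinsics"]),np.float64(s["D"])).reshape(-1,2)
    H=s["hand_eye"]; d=np.c_[p,np.ones(2)]@H[:3,:3].T; o=H[:3,3]
    for X in (.017,.02,.023): print(nm,X,((o+d*((X-o[0])/d[:,0])[:,None])*1e3).round(1).tolist())
E
python3 m.py
```

```text
t 13.35 tcp [ 0.5236 -0.1271  0.1332] yaw_y 0.2186 F [-0.   1.  -0.1] gap 0.12648920571855102
thick top
[ 0.55899175 -0.12438489] 0.19618103992268934 [0.47106134 0.40613665 0.3579455  0.44458041]
jig [ 0.55898346 -0.12486821] 0.19134883142688033 [0.2738845  0.68322131 0.53340337 0.31948372 0.8788594  0.61400288
 0.73775087]
board near edge, far corner, far edge [[-38.7  80.4]
 [-38.6   7. ]
 [ 48.9  80.3]
 [ 49.5 -59. ]]
tcp in jig [[-35.2   4.9]]
foot 0.017 [[17.0, -4.6, 57.4], [17.0, 7.1, 57.4]]
foot 0.02 [[20.0, -4.3, 48.9], [20.0, 6.8, 48.9]]
foot 0.023 [[23.0, -4.1, 40.5], [23.0, 6.5, 40.5]]
top 0.017 [[17.0, -5.2, -5.7], [17.0, 7.1, -5.7]]
top 0.02 [[20.0, -5.0, -11.2], [20.0, 6.8, -11.2]]
top 0.023 [[23.0, -4.7, -16.7], [23.0, 6.5, -16.7]]
```

>>> {"method": "jog_arm", "body": {
  "commands": [
    [0,-0.85,-3.4,0,-0.028]
  ]
}}

```text
t: 13.48
tcp_pos: [0.515, -0.1541, 0.133]
tool_rot: [0.633, 0.774, 0.008, -0.011]
force: [-0.6, -0.4, -1.1]
finger_gap: 0.128
```

```bash
python3 -c "
from h import *
settle(5)"
```

```text
t 13.7333 tcp [ 0.5149 -0.159   0.1332] yaw_y 0.1928 zdir [-0.0063  0.024 ] F [-0.2  0.1 -0.9] gap 0.128
sum -0.0175
```

>>> {"method": "jog_arm", "body": {
  "commands": [
    [0,0,0,-3,0]
  ]
}}

```text
t: 13.82
tcp_pos: [0.5186, -0.1594, 0.1071]
tool_rot: [0.635, 0.772, 0.008, -0.005]
force: [0.7, -1.1, -1.0]
finger_gap: 0.127
```

```bash
python3 -c "
from h import *
settle(5); s=wrist(); save(s,'pics/w3.png',(215,80,445,280),3)"
```

```text
t 14.0667 tcp [ 0.5149 -0.1581  0.1035] yaw_y 0.194 zdir [-0.0067  0.0244] F [ 0.3  0.1 -1.1] gap 0.128
sum -0.018
t 14.0667 tcp [ 0.5149 -0.1581  0.1035] yaw_y 0.194 F [ 0.3  0.1 -1.1] gap 0.1280715488459627
```

View pics/w3.png

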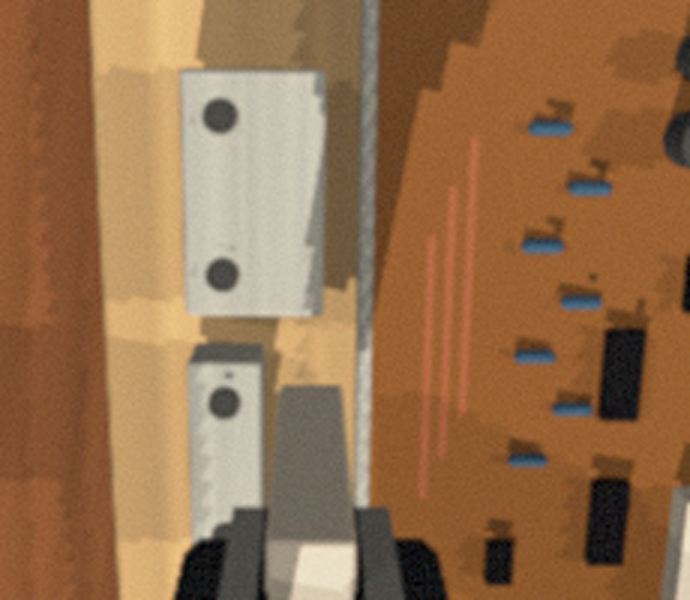

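```bash
python3 - <<'E'
from h import *
s=wrist(); C=lambda p:(np.float64(p)+.5)/3-.5+[215,80]
st=manip.sense(); tcp=np.array(st["tcp_pos"])
A=np.r_[back(s,C([[180,71],[326,71],[322,315],[187,315],[190,362],[263,360]]),.028)]
t,th,r=fit(A,[[-.075,.055],[-.046,.055],[-.046,.005],[-.075,.005],[-.075,-.005],[-.059,-.005]]); print("jig",t,th,r*1e3)
Rj=np.array([[np.cos(th),-np.sin(th)],[np.sin(th),np.cos(th)]]); tj=lambda W:((W[:,:2]-t)@Rj*1e3).round(1)
print("board near",tj(back(s,C([[365,50],[360,300],[358,480]]),.024)))
print("thin front",tj(back(s,C([[263,360],[262,500]]),.028)))
print("foot",tj(back(s,C([[282,387],[340,387]]),tcp[2]-.0565)),"tcp",tj(tcp[None]))
E
```

```text
t 14.1167 tcp [ 0.5153 -0.1586  0.1039] yaw_y 0.1938 F [ 0.5 -0.7 -0.7] gap 0.13182391696072573
jig [ 0.55992423 -0.1270864 ] 0.19129822955566744 [0.45894768 0.32695816 0.59657044 0.20562787 0.37926158 0.36242537]
board near [[-38.3  58.7]
 [-38.4   7.6]
 [-38.1 -34.1]]
thin front [[-59.   -4.6]
 [-59.6 -37.3]]
foot [[-54.5  -4.2]
 [-43.2  -4.2]] tcp [[-49.6 -22.8]]
```

>>> {"method": "jog_arm", "body": {
  "commands": [
    [0,0.1,-0.5,-1.3,0]
  ]
}}

```text
t: 14.25
tcp_pos: [0.518, -0.164, 0.0934]
tool_rot: [0.635, 0.772, 0.008, -0.007]
force: [0.5, -0.4, -0.6]
finger_gap: 0.127
```

```bash
python3 -c "
from h import *
settle(5)"
```

```text
t 14.5 tcp [ 0.5164 -0.164   0.091 ] yaw_y 0.193 zdir [-0.0052  0.0235] F [-0.2 -0.  -1.3] gap 0.128
sum -0.0164
```

>>> {"method": "jog_arm", "body": {
  "commands": [
    [0,0,0,-1,0]
  ]
}}

```text
t: 14.58
tcp_pos: [0.5175, -0.1647, 0.0822]
tool_rot: [0.636, 0.772, 0.008, -0.008]
force: [0.1, -0.1, -0.1]
finger_gap: 0.129
```

```bash
python3 -c "
from h import *
settle(5)"
```

```text
t 14.8333 tcp [ 0.5162 -0.1639  0.0807] yaw_y 0.193 zdir [-0.0058  0.0239] F [-0.3 -0.4 -0.6] gap 0.13
sum -0.0172
```

>>> {"method": "jog_arm", "body": {
  "commands": [
    [0,0,0,-0.8,0]
  ]
}}

```text
t: 14.92
tcp_pos: [0.5172, -0.1644, 0.0737]
tool_rot: [0.636, 0.772, 0.008, -0.008]
force: [-0.5, 0.1, -0.7]
finger_gap: 0.134
```

```bash
python3 -c "
from h import *
settle(5)"
```

```text
t 15.1667 tcp [ 0.5161 -0.1639  0.0726] yaw_y 0.193 zdir [-0.0061  0.0241] F [ 1.  -0.5 -0.9] gap 0.131
sum -0.0175
```

>>> {"method": "jog_arm", "body": {
  "commands": [
    [0,0,0,-0.3,0]
  ]
}}

```text
t: 15.25
tcp_pos: [0.5166, -0.1641, 0.0699]
tool_rot: [0.636, 0.772, 0.007, -0.009]
force: [0.5, -0.5, -0.6]
finger_gap: 0.127
```

```bash
python3 -c "
from h import *
settle(5)"
```

```text
t 15.5 tcp [ 0.5161 -0.1639  0.0696] yaw_y 0.193 zdir [-0.0061  0.0241] F [-0.1  0.1 -0.8] gap 0.132
sum -0.0175
```

>>> {"method": "jog_arm", "body": {
  "commands": [
    [0,0,0,-0.2,0]
  ]
}}

```text
t: 15.58
tcp_pos: [0.5164, -0.164, 0.0679]
tool_rot: [0.636, 0.772, 0.007, -0.01]
force: [-0.0, -0.6, -0.3]
finger_gap: 0.125
```

```bash
python3 -c "
from h import *
settle(3)"
```

```text
t 15.7333 tcp [ 0.516  -0.1638  0.0675] yaw_y 0.193 zdir [-0.0062  0.0242] F [-0.  -0.7 -0.5] gap 0.13
sum -0.0177
```

>>> {"method": "jog_arm", "body": {
  "commands": [
    [0,0,0,-0.2,0]
  ]
}}

```text
t: 15.82
tcp_pos: [0.5163, -0.1639, 0.0657]
tool_rot: [0.636, 0.772, 0.007, -0.01]
force: [-0.3, 4.0, 18.1]
finger_gap: 0.126
```

```bash
python3 -c "
from h import *
settle(3)"
```

```text
t 15.9667 tcp [ 0.5163 -0.1639  0.0658] yaw_y 0.193 zdir [-0.0056  0.0238] F [0.3 0.2 3. ] gap 0.128
sum -0.017
```

>>> {"method": "jog_arm", "body": {
  "commands": [
    [0,0.4,0.08,0,0]
  ]
}}

```text
t: 16.05
tcp_pos: [0.5196, -0.1631, 0.0659]
tool_rot: [0.636, 0.772, 0.007, -0.01]
force: [-0.6, 0.2, -0.9]
finger_gap: 0.126
```

```bash
python3 -c "
from h import *
settle(3)"
```

```text
t 16.2 tcp [ 0.521  -0.1633  0.0658] yaw_y 0.1931 zdir [-0.0044  0.0233] F [ 0.7 -0.   1.2] gap 0.129
sum -0.0155
```

>>> {"method": "jog_arm", "body": {
  "commands": [
    [0,0.4,0.08,0,0]
  ]
}}

```text
t: 16.28
tcp_pos: [0.5241, -0.1623, 0.0658]
tool_rot: [0.635, 0.772, 0.007, -0.01]
force: [-2.8, -0.1, 2.6]
finger_gap: 0.13
```

```bash
python3 -c "
from h import *
settle(3)"
```

```text
t 16.4333 tcp [ 0.5256 -0.1625  0.0658] yaw_y 0.1932 zdir [-0.0034  0.023 ] F [0.5 0.4 1.4] gap 0.128
sum -0.0145
```

>>> {"method": "jog_arm", "body": {
  "commands": [
    [0,0.3,0.06,0,0]
  ]
}}

```text
t: 16.52
tcp_pos: [0.5277, -0.1617, 0.0658]
tool_rot: [0.635, 0.772, 0.007, -0.01]
force: [-3.5, -1.5, 4.4]
finger_gap: 0.126
```

```bash
python3 -c "
from h import *
settle(3)"
```

```text
t 16.6667 tcp [ 0.5278 -0.1615  0.0658] yaw_y 0.1934 zdir [-0.0054  0.0238] F [-3.9 -0.8  4.7] gap 0.128
sum -0.0165
```

>>> {"method": "jog_arm", "body": {
  "commands": [
    [0,0.2,0.04,0,0]
  ]
}}

```text
t: 16.75
tcp_pos: [0.5282, -0.1612, 0.0658]
tool_rot: [0.635, 0.772, 0.006, -0.011]
force: [-8.4, -5.1, 6.4]
finger_gap: 0.131
```

```bash
python3 -c "
from h import *
settle(3)"
```

```text
t 16.9 tcp [ 0.5281 -0.1613  0.0658] yaw_y 0.1943 zdir [-0.0091  0.0239] F [-6.6 -3.9  6.1] gap 0.126
sum -0.0198
```

>>> {"method": "jog_arm", "body": {
  "commands": [
    [0,0.2,0.04,0,0]
  ]
}}

```text
t: 16.98
tcp_pos: [0.5283, -0.1613, 0.0658]
tool_rot: [0.635, 0.772, 0.005, -0.013]
force: [-6.8, -3.7, 6.1]
finger_gap: 0.127
```

```bash
python3 -c "
from h import *
settle(3); s=snapshot('scene'); save(s,'pics/s4.png',(235,170,370,250),5)"
```

```text
t 17.1333 tcp [ 0.5283 -0.1613  0.0658] yaw_y 0.1952 zdir [-0.0132  0.0239] F [-6.1 -3.6  6.5] gap 0.128
sum -0.0232
```

View pics/s4.png

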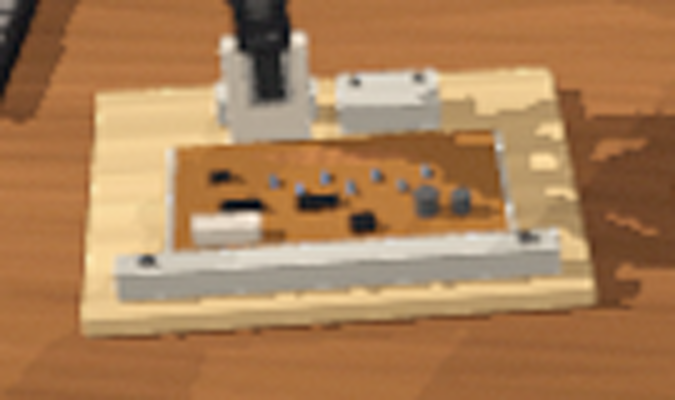

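```bash
python3 - <<'E'
from h import *
s=snapshot("top"); a=s["image"][172:262,300:395,::-1]; a=cv2.resize(a,None,fx=6,fy=6,interpolation=cv2.INTER_CUBIC); cv2.imwrite("pics/t5.png",a)
w=wrist(); save(w,"pics/w5full.png")
E
```

```text
t 17.2333 tcp [ 0.5283 -0.1613  0.0658] yaw_y 0.195 F [-6.6 -3.2  5.7] gap 0.13548580346202344
```

View pics/t5.png

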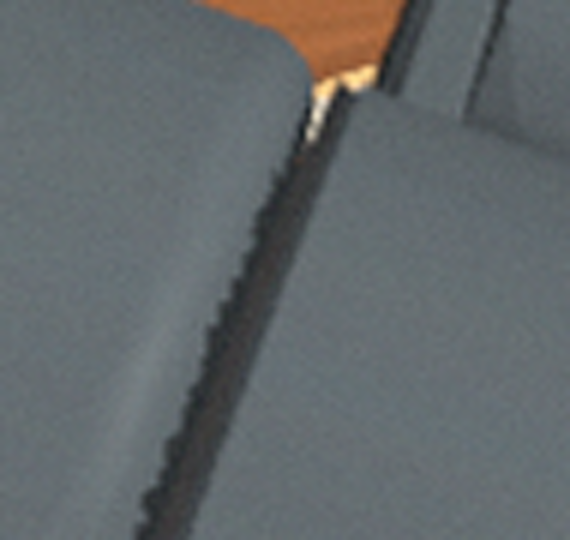

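View pics/w5full.png

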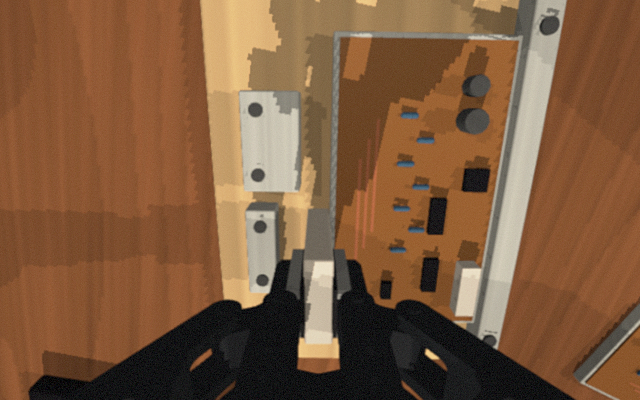

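```bash
python3 - <<'E'
from h import *
s=wrist(); a=s["image"]
A=back(s,[[239.5,92],[299.5,92.5],[299.5,191],[243,191.5]],.028)
t,th,r=fit(A,[[-.075,.055],[-.046,.055],[-.046,.005],[-.075,.005]]); print(t,th,r*1e3)
Rj=np.array([[np.cos(th),-np.sin(th)],[np.sin(th),np.cos(th)]]); tj=lambda W:((W[:,:2]-t)@Rj*1e3).round(1)
print("near",tj(back(s,[[335.5,35],[331,235]],.024)),"far",tj(back(s,[[521,38],[478,322]],.024)))
im=cv2.resize(a[20:345,455:555,::-1],None,fx=2.6,fy=1.8,interpolation=cv2.INTER_CUBIC)
l=cv2.resize(a[25:85,490:560,::-1],None,fx=6,fy=6,interpolation=cv2.INTER_CUBIC); q=cv2.resize(a[275:335,455:525,::-1],None,fx=6,fy=6,interpolation=cv2.INTER_CUBIC)
cv2.imwrite("pics/e.png",np.hstack([l,q])[:, :800])
for v in (60,120,180,240,300):  # intensity profile across the far edge
    g=a[v].astype(int); u0=int(521-(v-38)*43/284); print(v,[tuple(g[u]) for u in range(u0-3,u0+7)])
E
```

```text
t 17.2833 tcp [ 0.5283 -0.1613  0.0658] yaw_y 0.195 F [-5.7 -4.1  6. ] gap 0.12532103642229095
[ 0.55925904 -0.12754741] 0.1791036445030978 [0.80748533 0.54532574 1.03702791 0.35042985]
near [[-29.6  80.4]
 [-28.9 -19.8]] far [[ 57.4  81.3]
 [ 61.5 -74.9]]
60 [(np.int64(138), np.int64(87), np.int64(48)), (np.int64(144), np.int64(105), np.int64(71)), (np.int64(153), np.int64(135), np.int64(113)), (np.int64(155), np.int64(149), np.int64(135)), (np.int64(148), np.int64(146), np.int64(134)), (np.int64(127), np.int64(122), np.int64(111)), (np.int64(109), np.int64(110), np.int64(101)), (np.int64(105), np.int64(102), np.int64(91)), (np.int64(112), np.int64(107), np.int64(98)), (np.int64(109), np.int64(105), np.int64(96))]
120 [(np.int64(137), np.int64(92), np.int64(59)), (np.int64(155), np.int64(131), np.int64(112)), (np.int64(171), np.int64(166), np.int64(149)), (np.int64(171), np.int64(168), np.int64(155)), (np.int64(139), np.int64(132), np.int64(122)), (np.int64(112), np.int64(109), np.int64(101)), (np.int64(107), np.int64(105), np.int64(97)), (np.int64(108), np.int64(108), np.int64(99))
[... 794 characters left out ...]
4(98)), (np.int64(104), np.int64(103), np.int64(94)), (np.int64(110), np.int64(106), np.int64(98)), (np.int64(113), np.int64(109), np.int64(100)), (np.int64(148), np.int64(143), np.int64(129)), (np.int64(179), np.int64(169), np.int64(154))]
300 [(np.int64(118), np.int64(113), np.int64(103)), (np.int64(99), np.int64(95), np.int64(89)), (np.int64(95), np.int64(96), np.int64(86)), (np.int64(95), np.int64(92), np.int64(84)), (np.int64(92), np.int64(91), np.int64(82)), (np.int64(98), np.int64(96), np.int64(88)), (np.int64(135), np.int64(133), np.int64(123)), (np.int64(161), np.int64(157), np.int64(143)), (np.int64(181), np.int64(174), np.int64(162)), (np.int64(188), np.int64(179), np.int64(163))]
```

View pics/e.png

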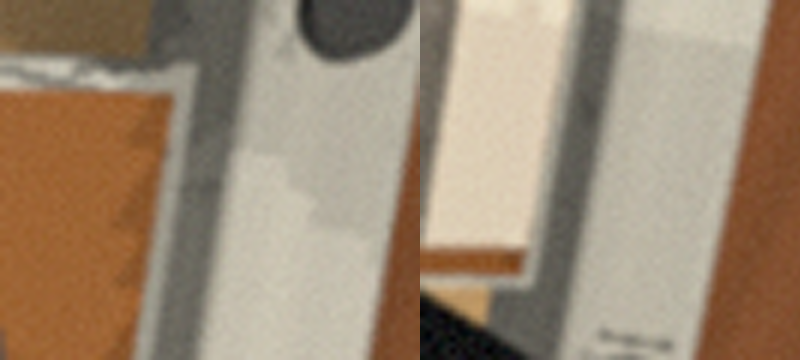

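```bash
python3 - <<'E'
from h import *
s=wrist(); L=lambda p:(np.float64(p)+.5)/6-.5+[490,25]; Q=lambda p:(np.float64(p)-[420,0]+.5)/6-.5+[455,275]
th=.189; ax=np.array([np.cos(th),np.sin(th)])
f=lambda uv,z:(back(s,uv,z)[:,:2]@ax*1e3).round(1)
print("fence top edge",f(np.r_[L([[243,65],[205,300]]),Q([[610,40],[569,285]])],.028))
print("fence foot",f(np.r_[L([[150,50]]),Q([[490,335]])],.012))
print("board far",f(np.r_[L([[195,68],[155,300]]),Q([[578,40],[537,285]])],.024))
print("near", f([[335.5,35],[331,235]],.024))
E
```

```text
t 17.3333 tcp [ 0.5283 -0.1613  0.0658] yaw_y 0.195 F [-6.2 -3.7  6.1] gap 0.13175957543016273
fence top edge [585.3 585.3 584.3 584.6]
fence foot [586.6 586.2]
board far [583.9 583.6 583.4 583.7]
near [496.5 496.2]
```

>>> {"method": "jog_arm", "body": {
  "commands": [
    [0,0.3,0.02,0,0]
  ]
}}

```text
t: 17.47
tcp_pos: [0.5286, -0.1613, 0.0658]
tool_rot: [0.635, 0.773, 0.003, -0.015]
force: [-9.3, -4.0, 8.0]
finger_gap: 0.13
```

```bash
python3 -c "
from h import *
settle(3);settle(3)"
```

```text
t 17.6167 tcp [ 0.5287 -0.1613  0.0659] yaw_y 0.1961 zdir [-0.0189  0.0243] F [-8.  -2.9  7.3] gap 0.13
sum -0.0284
t 17.7667 tcp [ 0.5286 -0.1613  0.0658] yaw_y 0.196 zdir [-0.0189  0.0244] F [-8.8 -4.   6.8] gap 0.129
sum -0.0284
```

```bash
python3 -c "
from h import *
print(workorder.sign_off()); pose()"
```

```text
the job is handed in; nothing more can be done
None
the job is handed in; nothing more can be done
```

The spacer is in the gap at the thin stop, pressing the board against the fence, and I handed the job in while still holding it. The hand-in reports no verdict.

- **What I did:** I gripped the spacer by its 12 mm thickness and lowered it into the gap until it touched the bed. I then pushed the board to the fence in 2–4 mm steps. The bystanders were not touched. The last reading was at about 17.8 s of the 38 s allowed.
- **Entry into the gap:** the wrist picture put the spacer's foot centred, about 4 mm clear of the stop and 5 mm clear of the board. The board's far edge was then about 10.5 mm from the fence.
- **Final state:** the arm stood still under about 8–9 N of push. Commanding 2–3 mm more moved the tool by less than 1 mm. The tool leaned about 0.03 rad, with the spacer's foot on the bed.
- **Flushness is less certain:** the last wrist picture gave 0.9–1.4 mm between the board's far edge and the fence, along its whole length. That is inside the 2.5 mm limit but close to my measuring error of about 1 mm. The same picture also measured the board about 2.5 mm too short, so I took it as flush.
- **Checks that failed or disagreed:**
  - The arm hid the board in the top picture, and the fence hid the board's far edge in the scene picture, so the wrist picture is the only visual check.
  - Not all of the push necessarily reaches the board. There was also about 7 N upward and 4 N sideways, so some goes into the bed.
- **Time lost:** early fast moves had tilted the tool by about 0.12 rad, and I corrected that before gripping.

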